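# Stop the rivet feeder and open its sprung hopper lid

### The arm

A 6-joint arm with a two-finger parallel gripper is mounted at the origin on a cart in front of the work surface, level with it; the furniture and walls round the work are solid. World frame = base frame: x ahead of the robot, y to its left, z up, the work surface at z = 0. Lengths are in m, angles in rad, forces in N, time in s.
With the tool pointing down it reaches from about 0.35 to 0.775 m from the base axis. Payload 5.5 kg.
Tool frame: the origin (TCP) lies on the centre line of the jaws, within the pads' length; the fingertips stand 17 mm ahead of it and the grasp point (between the pads) lies 2 mm behind it; z points along the fingers, y is the direction in which the jaws open and shut (so a half turn about z gives the same grasp; the last joint's range is limited). The gripper opens to 85 mm and grips with 20 to 120 N. Pads are 22 mm wide; open, the fingers measure 114 mm over their backs; the gripper's body (76 mm by 85 mm) begins 54 mm behind the grasp point. The pads swing forward as they close: fully open they stand 13 mm farther back than shut.
Start: joints at [-1.305, 0.313, 0.046, 1.304, 0, 1.431], TCP at [0.227, -0.528, 0.248] pointing down, gripper open.
Joint ranges: [-2.76, 2.76], [-0.86, 1.69], [-1.03, 1.26], [-2.2, 2.34], [-1.47, 1.5], [-3.14, 3.14]. Speed limits (rad/s): [2.57, 2.57, 3.14, 3.14, 3.14, 3.14].

### API

Orientations are given as a unit quaternion [w, x, y, z].
In Python, from workcell import env gives the robot as it stands.
- The arm moves only by the tool servo_tool, never from a script. Its argument "increments" is a list of rows, each an object of numbers: "claw": the closure, from 0 (fully open) to 1 (shut); "x", "y", "z": the shift along the world's x, y, z in units of 25 mm (1.0 is 25 mm); "ax", "ay", "az": the turn, a rotation vector about the world's x, y, z in units of 8 degrees (1.0 is 8 degrees). A call has 1 to 5 rows; each row shifts and turns the commanded pose from where the row before left it; what a row does not reach is not made up. A row lasts 1/10 s, in which the tool goes at most 50 mm and 8.59 degrees, less where a joint would pass 70% of its speed; a pose out of reach is approached as far as the arm can. A call is refused whole if a number of a shift passes 1 or a number of a turn 1, either way. A call with a gripper value outside its range is refused whole. The fingers move at their own pace and stop on an object; "newtons" is the grip in N (left out, the last holds). Time passes only in rows, so rows that do not move let the fingers close. It gives the time, the measured TCP pose, the force and the opening at its end, in the units of the state.
- env.get_state(): the state, without advancing time (a new reading comes with each control period).
- env.read_camera(name): name is "scene" or "top" or "wrist"; returns the picture (420x560x3 uint8, red, green, blue); there is no depth.
- env.calibration(name): a dict with "K" (3x3 intrinsics, pixels), "distortion" ([k1, k2, p1, p2, k3] as OpenCV has them; the pictures are not rectified), "world_to_cam" (4x4, takes a point from world to camera coordinates). Camera axes: x right, y down, z forward; pixel columns grow to the right and rows downward; lengths in m; the calibration is good to about 2 mm. A picture is of the moment at which its call begins: read the wrist's pose just before it. calibration takes no time and is no camera call; for the wrist camera it gives the pose at the moment of the call.
- env.hand_in(): hands the job in, once; it reports no verdict.
The state is a dict: "clock": time; "joint_pos": joint angles; "qvel": joint speeds; "tau": joint torques, N m; "tcp_pos": TCP position; "orientation": TCP orientation; "wrist_force": force on the tool from outside, world axes, zero at the start; "ft_torque": the same for the moment, N m; "finger_gap": finger opening in m.
Only numpy, scipy, OpenCV 4.12 (cv2) and the standard library are available. Lean on these libraries where they do the work, as an engineer would, in place of code of your own. Each camera call takes 0.05 s, during which the arm holds its last target.

### The job

The bench rivet feeder is nearly empty: open it for refilling. With the fingertips, first press its own mushroom stop button all the way down so that it stays down, then press the release tab at the front so that the lid springs up, and push the lid back over the top until it rests fully open by itself. Only touch and push: do not grip or force any part of the feeder, do not shove, tip or lift it, and leave the things around it where they stand.

Things in the scene. Friction and masses are not known exactly. Their poses are not given: they have to be found in the camera images.
- feeder: bench rivet feeder, 2.7 kg, loose on rubber feet: grey base 140 x 156 mm (x -62..78, y -78..78), square aluminium hopper under a hinged lid, closed lid top at 95 mm. Origin on the worktop; z up, -x its front (towards the robot), +x its back with the lid hinge, +y its left with the control pod. A rivet track 49 mm high sticks out in front at y -60, to x -125 mm
- stop_top (a point): middle of the top of the mushroom stop button: black round head 30 mm across on the control pod left of the lid, 110 mm above the worktop, 15 mm above the closed lid (whose side edge is 24 mm from the button's axis). Pressed straight down
- feeder_stop (a joint): travel of the stop button in m: 0 is up (running), 0.006 is fully down (stopped). It takes about 3 N and stays where it is pushed
- tab_top (a point): press point on the release tab, 11 mm from its front end: black ribbed plate 28 mm wide, level, sticking out of the hopper's front, 71 mm above the worktop. Its rocker pin is 30 mm behind (feeder +x); there the lid's hook stands up to 100 mm above the worktop and swings forward up to 12 mm as the tab goes down. Pressed straight down; 9 mm of travel here
- feeder_latch (a joint): angle of the release rocker in rad: 0 at rest, 0.30 with the tab fully down; the hook frees the lid at about 0.17. 2.5 N at the press point starts it, 4.5 N holds it fully down; it springs back when let go
- lid_edge (a point): middle of the lid's rounded front edge (104 mm wide along the feeder's y, 7 mm thick; a flat tongue 44 mm wide sticks out 9 mm farther in the middle). It moves on a circle of 121.5 mm radius: at lid angle a it is 121.5 cos(a) mm in front of lid_hinge (feeder -x) and 121.5 sin(a) mm above it
- lid_hinge (a point): middle of the lid's hinge line, which runs along the feeder's y; fixed on the feeder at x +58, y -22, z +92 mm of its frame
- feeder_lid (a joint): lid angle in rad: 0 shut and hooked, 1.9 fully open, leaning back past upright on its stop. Unhooked, a spring pin lifts it, damped, in about 1 s to 0.7 (front edge 170 mm above the worktop), no farther. Then push it up and back at its front edge with the fingertips (under 2 N). Let go short of upright (1.57) it falls back to 0.7; past it, it leans back to its stop and stays
- punch_1: rivet set, a steel stub 24 mm thick and 66 mm tall standing on the worktop left of the feeder's front; leave alone. Origin at its foot
- punch_2: rivet set, 24 mm thick and 62 mm tall, standing between the feeder and the control box; leave alone. Origin at its foot
- punch_3: rivet set, 25 mm thick and 58 mm tall, standing near punch_2; leave alone. Origin at its foot
- marker_black: black marker pen, 138 mm long, lying along the left side of the feeder; leave alone. Origin under its middle
- rivet_bowl: grey bowl of rivets, 144 mm across and 50 mm high, behind and left of the feeder; leave alone. Origin under its middle
- grease_tin: flat round grease tin with a lid, 72 mm across and 38 mm high, standing close to the right side of the feeder; leave alone. Origin under its middle

How it is judged:
On the way, in this order (a step that is already met when the one before it is completed fails the run):
1. the stop button is pressed down while the lid is still shut (value of joint feeder_stop above 0.0045 m and value of joint feeder_lid below 0.1 rad), for 0.2 s.
2. the release tab is pressed down (value of joint feeder_latch above 0.12 rad), for 0.02 s.
3. the lid has sprung up (value of joint feeder_lid above 0.45 rad), for 0.1 s.
4. the lid is pushed over the top (value of joint feeder_lid above 1.65 rad), for 0.1 s.
At the end, for the whole second after the job is handed in: the lid rests against its open stop (lid angle over 1.8 rad, at rest), the stop button is down (over 4.5 mm), and the feeder stands flat, at rest, less than 20 mm from where it stood (value of joint feeder_lid above 1.8 rad and velocity of joint feeder_lid below 0.1 rad/s and value of joint feeder_stop above 0.0045 m and distance of feeder from where it was at the start of the episode below 0.02 m and linear speed of feeder below 0.01 m/s and angle between feeder's own z axis and vertical below 0.05 rad); the robot touches nothing.
It fails at once if the feeder is shoved more than 20 mm, lifted or tipped (distance of feeder from where it was at the start of the episode above 0.02 m or angle between feeder's own z axis and vertical above 0.1 rad or height (world z) of feeder above 0.008 m).
It fails at once if a standing rivet set is moved more than 20 mm, lifted or knocked over (distance of any of punch_1, punch_2, punch_3 from where it was at the start of the episode above 0.02 m or angle between any of punch_1, punch_2, punch_3's own z axis and vertical above 0.5 rad).
It fails at once if another thing round the feeder is moved more than 20 mm or lifted (distance of any of grease_tin, marker_black, rivet_bowl from where it was at the start of the episode above 0.02 m).
It fails at once if the feeder or one of its parts is gripped hard or forced by the fingers with over 35 N in all (contact force between the fingers and feeder above 35 N).
It also fails if it takes over 51 s, if anything falls off the work surface, if the arm or the gripper's body presses on something with over 40 N, if the wrist force passes 120 N, or if a joint passes its speed limit or range.

## Working session

There is one attempt and no reset: what is moved stays moved. The work goes in short steps, Python scripts to look and compute and a tool call to move; the robot and the scene stay as the last step left them, time stands still between calls to the robot, and variables do not carry over. Pictures are saved under pics/ and viewed, and the job is handed in when it is done.

Besides the shell and the picture viewer there is one more tool, called after ">>>" as name([rows], argument=value, ...), one row to a line, values as JSON. servo_tool: Moves the arm, as the interface text tells. Its arguments: {"type":"object","properties":{"increments":{"type":"array"},"newtons":{"type":"number"}},"required":["increments"]}

```bash
mkdir -p pics; cat > h.py <<'E'
from workcell import env
import cv2, numpy as np
def snap(name,fn):
    c=env.calibration(name); im=env.read_camera(name)
    cv2.imwrite('pics/'+fn,cv2.cvtColor(im,cv2.COLOR_RGB2BGR)); return im,c
def ray(c,u,v):
    K=np.array(c['K']);d=np.array(c['distortion']);T=np.array(c['world_to_cam'])
    p=cv2.undistortPoints(np.array([[[u,v]]],float),K,d)[0,0]
    R=T[:3,:3];t=T[:3,3]
    return -R.T@t, R.T@np.array([p[0],p[1],1.])
def onz(c,u,v,z):
    o,r=ray(c,u,v); return o+r*(z-o[2])/r[2]
def tri(c1,p1,c2,p2):
    o1,r1=ray(c1,*p1);o2,r2=ray(c2,*p2)
    A=np.stack([r1,-r2],1);s=np.linalg.lstsq(A,o2-o1,rcond=None)[0]
    a=o1+s[0]*r1;b=o2+s[1]*r2
    return (a+b)/2,np.linalg.norm(a-b)
def proj(c,P):
    T=np.array(c['world_to_cam']);rv=cv2.Rodrigues(T[:3,:3])[0]
    return cv2.projectPoints(np.array(P,float).reshape(-1,3),rv,T[:3,3],np.array(c['K']),np.array(c['distortion']))[0][:,0]
E
python3 - <<'E'
from h import *
s=env.get_state();print({k:np.round(v,3) for k,v in s.items()})
for n in ['scene','top']:
    im,c=snap(n,n+'0.png'); T=np.array(c['world_to_cam']);print(n,(-T[:3,:3].T@T[:3,3]).round(3),T[:3,:3].round(2).tolist())
E
```

```text
{'clock': np.float64(0.0), 'joint_pos': array([-1.305,  0.314,  0.045,  1.304, -0.   ,  1.431]), 'qvel': array([-0.003, -0.   ,  0.   ,  0.001,  0.001, -0.   ]), 'tau': array([ 1.0000e-03, -4.8063e+01,  2.9853e+01,  1.9000e-02, -0.0000e+00,
        0.0000e+00]), 'tcp_pos': array([ 0.227, -0.528,  0.247]), 'orientation': array([-0.001,  0.979,  0.202, -0.   ]), 'wrist_force': array([ 0.285, -0.766,  0.132]), 'ft_torque': array([0.003, 0.008, 0.021]), 'finger_gap': np.float64(0.086)}
scene [-0.22  -0.682  0.503] [[0.54, -0.84, 0.01], [-0.36, -0.24, -0.9], [0.76, 0.49, -0.43]]
top [ 0.378 -0.208  1.016] [[0.0, -1.0, 0.01], [-0.99, -0.0, -0.13], [0.13, -0.01, -0.99]]
```

View pics/scene0.png

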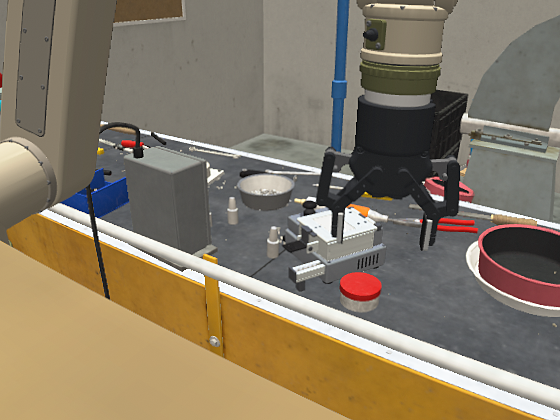

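View pics/top0.png

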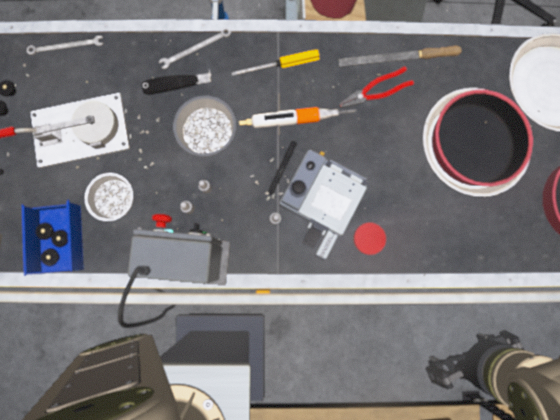

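The feeder is in the top view near (325,195), turned about 25°, with its stop button near (298,187), the red tin at (370,238), the marker at (283,167) and a punch at (276,217). I'll zoom in.

```bash
python3 - <<'E'
import cv2
a=cv2.imread('pics/top0.png')[130:270,240:400];cv2.imwrite('pics/top0z.png',cv2.resize(a,None,fx=4.2,fy=4.2,interpolation=cv2.INTER_CUBIC))
a=cv2.imread('pics/scene0.png')[180:320,210:400];cv2.imwrite('pics/scene0z.png',cv2.resize(a,None,fx=4.2,fy=4.2,interpolation=cv2.INTER_CUBIC))
E
```

```text
(no output)
```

View pics/top0z.png

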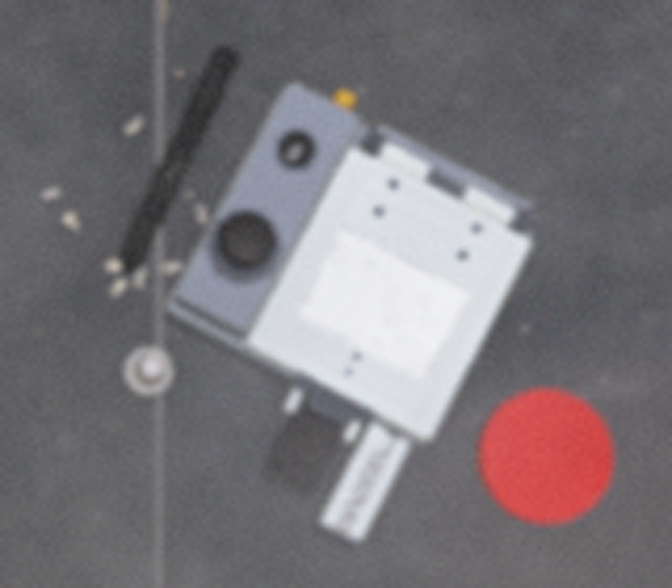

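View pics/scene0z.png

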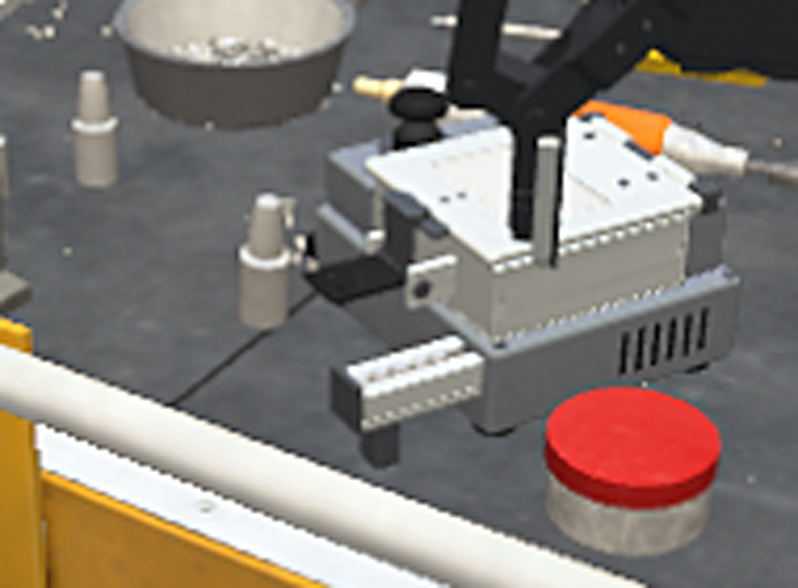

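```bash
python3 - <<'E'
from h import *
c=env.calibration('top');cs=env.calibration('scene')
print(np.array(c['K']).round(1).tolist())
Z=lambda u,v:(240+(u+.5)/4.2-.5,130+(v+.5)/4.2-.5)
S=lambda u,v:(210+(u+.5)/4.2-.5,180+(v+.5)/4.2-.5)
d={'btn':(246,241,.11),'lidBL':(355,150,.095),'lidBR':(532,240,.095),'lidFR':(428,440,.095),'lidFL':(247,345,.095),'tabFL':(265,475,.071),'tabFR':(310,497,.071),'trackFL':(320,522,.049),'trackFR':(362,543,.049),'p1':(149,370,.066),'penA':(226,55,.01),'penB':(130,262,.01),'tin':(547,456,.038)}
P={k:onz(c,*Z(*v[:2]),v[2]) for k,v in d.items()}
for k in P: print(k,P[k].round(4))
f=(P['lidFL']+P['lidFR'])/2; b=(P['lidBL']+P['lidBR'])/2
for a,bb in [('lidFL','lidBL'),('lidFR','lidBR'),('lidFR','lidFL'),('lidBR','lidBL'),('trackFR','trackFL'),('penB','penA')]:
    v=P[bb]-P[a];print(a,bb,np.linalg.norm(v),np.degrees(np.arctan2(v[1],v[0])))
print('btn scene',tri(c,Z(246,241),cs,S(418,98)))
# punches 2,3 top px
for p,z in [((186,206),.062),((204,185),.06)]: print(onz(c,*p,z))
E
```

```text
[[441.1, 0.0, 278.1], [0.0, 441.1, 204.3], [0.0, 0.0, 1.0]]
btn [ 0.5359 -0.263   0.11  ]
lidBL [ 0.5857 -0.3197  0.095 ]
lidBR [ 0.5396 -0.409   0.095 ]
lidFR [ 0.4383 -0.3542  0.095 ]
lidFL [ 0.4857 -0.2641  0.095 ]
tabFL [ 0.4219 -0.2744  0.071 ]
tabFR [ 0.4108 -0.2973  0.071 ]
trackFL [ 0.3986 -0.3044  0.049 ]
trackFR [ 0.3877 -0.3262  0.049 ]
p1 [ 0.476  -0.2153  0.066 ]
penA [ 0.6588 -0.2585  0.01  ]
penB [ 0.5414 -0.2052  0.01  ]
tin [ 0.4335 -0.4266  0.038 ]
lidFL lidBL 0.11439609487080821 -29.0612692127383
lidFR lidBR 0.11526020584645877 -28.402783838008574
lidFR lidFL 0.10187933454586164 62.219333612541966
lidBR lidBL 0.10057808253326642 62.723999842603796
trackFR trackFL 0.024331049537808402 63.474708875135
penB penA 0.12893892258672296 -24.412359269300484
btn scene (array([ 0.53729352, -0.2643122 ,  0.10668067]), np.float64(0.0027471357393063097))
[ 0.50158551 -0.02109145  0.062     ]
[ 0.54848003 -0.05897106  0.06      ]
```

Feeder yaw is about -28°, and the button is at about (0.536, -0.263). I'll close the claw, turn the narrow side of the fingers to lie along feeder x, and move above the button.

>>> servo_tool([
  {"claw": 1, "x": 0.7, "y": 0.6, "az": 1},
  {"claw": 1, "x": 0.7, "y": 0.6, "az": 1},
  {"claw": 1, "x": 0.7, "y": 0.6, "az": 1},
  {"claw": 1, "x": 0.7, "y": 0.6, "az": 1},
  {"claw": 1, "x": 0.7, "y": 0.6, "az": 1},
], newtons=20)

```text
schema error: expected keys claw, x, y, z, ax, ay, az
```

>>> servo_tool([
  {"claw": 1, "x": 0.7, "y": 0.6, "az": 1},
  {"claw": 1, "x": 0.7, "y": 0.6, "az": 1},
  {"claw": 1, "x": 0.7, "y": 0.6, "az": 1},
  {"claw": 1, "x": 0.7, "y": 0.6, "az": 1},
  {"claw": 1, "x": 0.7, "y": 0.6, "az": 1},
])

```text
schema error: expected keys claw, x, y, z, ax, ay, az
```

>>> servo_tool([
  {"claw": 1, "az": 1},
  {"claw": 1, "az": 1},
  {"claw": 1, "az": 1},
  {"claw": 1, "az": 1},
  {"claw": 1, "az": 1},
])

```text
schema error: expected keys claw, x, y, z, ax, ay, az
```

```bash
python3 - <<'E'
from h import *
s=env.get_state();print({k:np.round(v,3) for k,v in s.items() if k!='tau'})
im,c=snap('wrist','w1.png');T=np.array(c['world_to_cam']);print((-T[:3,:3].T@T[:3,3]).round(3),T[:3,:3].round(2).tolist())
E
```

```text
{'clock': np.float64(0.1), 'joint_pos': array([-1.305,  0.314,  0.045,  1.304,  0.   ,  1.431]), 'qvel': array([-0.001, -0.002,  0.002,  0.001,  0.001, -0.   ]), 'tcp_pos': array([ 0.227, -0.528,  0.247]), 'orientation': array([-0.001,  0.979,  0.202, -0.   ]), 'wrist_force': array([ 0.117, -0.355,  0.093]), 'ft_torque': array([-0.   , -0.066,  0.016]), 'finger_gap': np.float64(0.085)}
[ 0.288 -0.501  0.373] [[0.39, -0.92, -0.0], [-0.89, -0.38, 0.27], [-0.25, -0.1, -0.96]]
```

View pics/w1.png

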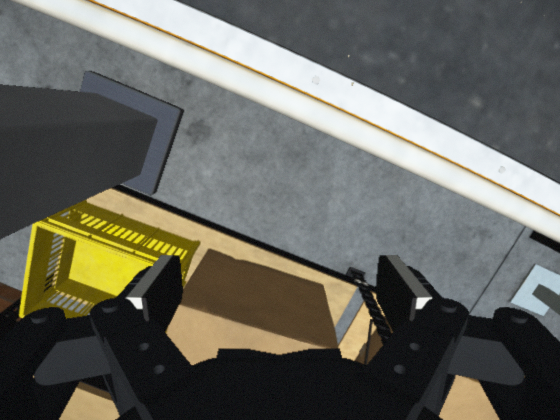

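The wrist camera sits on the tool's +x side and so will face the robot after the turn, away from the lid. Every row needs all the keys.

>>> servo_tool([
  {"claw": 1, "x": 0.7, "y": 0.6, "z": 0, "ax": 0, "ay": 0, "az": 1},
  {"claw": 1, "x": 0.7, "y": 0.6, "z": 0, "ax": 0, "ay": 0, "az": 1},
  {"claw": 1, "x": 0.7, "y": 0.6, "z": 0, "ax": 0, "ay": 0, "az": 1},
  {"claw": 1, "x": 0.7, "y": 0.6, "z": 0, "ax": 0, "ay": 0, "az": 1},
  {"claw": 1, "x": 0.7, "y": 0.6, "z": 0, "ax": 0, "ay": 0, "az": 1},
], newtons=20)

```text
clock: 0.65
tcp_pos: [0.315, -0.4525, 0.248]
orientation: [-0.0, 0.85, 0.527, 0.0]
wrist_force: [-0.1, 0.6, -0.7]
finger_gap: 0.0124
```

>>> servo_tool([
  {"claw": 1, "x": 0.7, "y": 0.6, "z": 0, "ax": 0, "ay": 0, "az": 1},
  {"claw": 1, "x": 0.7, "y": 0.6, "z": 0, "ax": 0, "ay": 0, "az": 1},
  {"claw": 1, "x": 0.7, "y": 0.6, "z": 0, "ax": 0, "ay": 0, "az": 1},
  {"claw": 1, "x": 0.7, "y": 0.6, "z": 0, "ax": 0, "ay": 0, "az": 1},
  {"claw": 1, "x": 0.7, "y": 0.6, "z": 0, "ax": 0, "ay": 0, "az": 1},
])

```text
clock: 1.15
tcp_pos: [0.4025, -0.3775, 0.248]
orientation: [-0.0, 0.619, 0.786, 0.0]
wrist_force: [-0.1, -0.5, 0.4]
finger_gap: -0.0002
```

>>> servo_tool([
  {"claw": 1, "x": 0, "y": 0, "z": 0, "ax": 0, "ay": 0, "az": 1},
  {"claw": 1, "x": 0, "y": 0, "z": 0, "ax": 0, "ay": 0, "az": 1},
  {"claw": 1, "x": 0, "y": 0, "z": 0, "ax": 0, "ay": 0, "az": 1},
  {"claw": 1, "x": 0, "y": 0, "z": 0, "ax": 0, "ay": 0, "az": 1},
  {"claw": 1, "x": 0, "y": 0, "z": 0, "ax": 0, "ay": 0, "az": 1},
])

```text
clock: 1.65
tcp_pos: [0.4019, -0.3781, 0.2479]
orientation: [-0.0, 0.312, 0.95, 0.0]
wrist_force: [-0.1, -0.3, 0.1]
finger_gap: -0.0002
```

```bash
python3 - <<'E'
from h import *
s=env.get_state();print({k:np.round(v,3) for k,v in s.items() if k!='tau'})
im,c=snap('wrist','w2.png');T=np.array(c['world_to_cam']);print((-T[:3,:3].T@T[:3,3]).round(3),T[:3,:3].round(2).tolist())
E
```

```text
{'clock': np.float64(1.65), 'joint_pos': array([-0.9  ,  0.269, -0.015,  1.287,  0.   , -0.265]), 'qvel': array([-2.000e-03,  0.000e+00,  2.000e-03, -0.000e+00,  1.000e-03,
       -1.383e+00]), 'tcp_pos': array([ 0.402, -0.378,  0.248]), 'orientation': array([-0.   ,  0.312,  0.95 ,  0.   ]), 'wrist_force': array([-0.11 , -0.299,  0.069]), 'ft_torque': array([ 0.021,  0.032, -0.026]), 'finger_gap': np.float64(-0.0)}
[ 0.347 -0.337  0.374] [[0.59, 0.8, -0.0], [0.78, -0.57, 0.27], [0.21, -0.16, -0.96]]
```

View pics/w2.png

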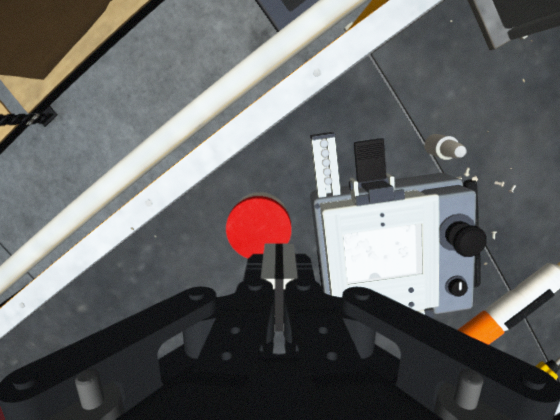

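>>> servo_tool([
  {"claw": 1, "x": 0.5, "y": 0.5, "z": 0, "ax": 0, "ay": 0, "az": 1},
  {"claw": 1, "x": 0.5, "y": 0.5, "z": 0, "ax": 0, "ay": 0, "az": 0},
  {"claw": 1, "x": 0, "y": 0, "z": 0, "ax": 0, "ay": 0, "az": 0},
  {"claw": 1, "x": 0, "y": 0, "z": 0, "ax": 0, "ay": 0, "az": 0},
  {"claw": 1, "x": 0, "y": 0, "z": 0, "ax": 0, "ay": 0, "az": 0},
])

```text
clock: 2.2
tcp_pos: [0.4266, -0.3537, 0.2482]
orientation: [-0.0, 0.249, 0.969, -0.0]
wrist_force: [0.0, -0.3, 0.6]
finger_gap: -0.0002
```

```bash
python3 - <<'E'
from h import *
s=env.get_state();print({k:np.round(v,3) for k,v in s.items() if k!='tau'})
im,c=snap('wrist','w3.png')
np.savez('w3.npz',**{k:np.array(v) for k,v in c.items()})
a=im[100:340,240:560,::-1];cv2.imwrite('pics/w3z.png',cv2.resize(a,None,fx=2.4,fy=2.4,interpolation=cv2.INTER_CUBIC))
E
```

```text
{'clock': np.float64(2.2), 'joint_pos': array([-0.837,  0.273, -0.009,  1.289, -0.   , -0.334]), 'qvel': array([-0.006, -0.002,  0.002,  0.001,  0.   , -0.002]), 'tcp_pos': array([ 0.427, -0.354,  0.248]), 'orientation': array([-0.   ,  0.249,  0.969, -0.   ]), 'wrist_force': array([ 0.004, -0.31 ,  0.634]), 'ft_torque': array([ 0.027, -0.036, -0.041]), 'finger_gap': np.float64(-0.0)}
```

View pics/w3z.png

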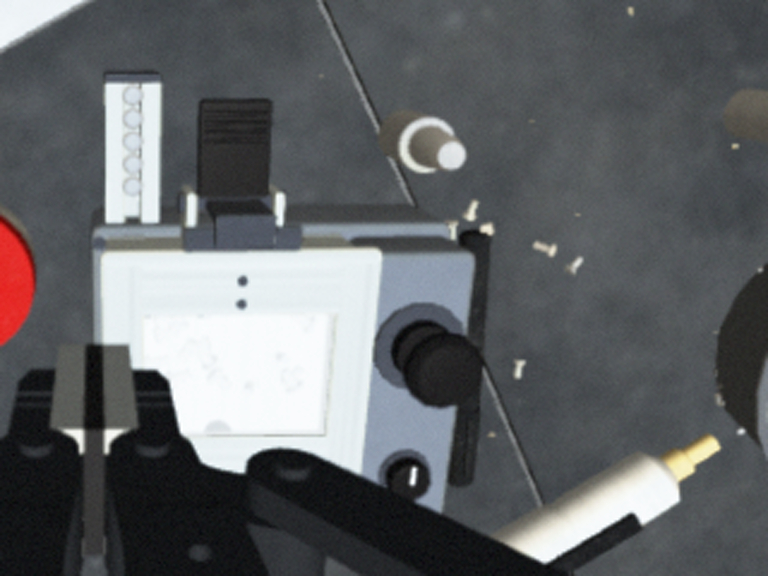

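```bash
python3 - <<'E'
from h import *
c=dict(np.load('w3.npz'));ct=env.calibration('top')
W=lambda u,v:(240+(u+.5)/2.4-.5,100+(v+.5)/2.4-.5)
Z=lambda u,v:(240+(u+.5)/4.2-.5,130+(v+.5)/4.2-.5)
d={'btn':(444,368,.108),'tabFL':(272,100,.071),'tabFR':(199,99,.071),'tabBL':(270,193,.071),'tabBR':(198,193,.071),'trFR':(105,79,.049),'trFL':(161,80,.049),'lidFL':(381,249,.095),'lidFR':(101,249,.095)}
P={k:onz(c,*W(*v[:2]),v[2]) for k,v in d.items()}
for k in P: print(k,P[k].round(4))
for a,b in [('tabFR','tabFL'),('tabFR','tabBR'),('tabFL','tabBL'),('lidFR','lidFL')]:
    v=P[b]-P[a];print(a,b,np.linalg.norm(v),np.degrees(np.arctan2(v[1],v[0])))
print(tri(c,W(444,368),ct,Z(246,241)))
print(tri(c,W(272,100),ct,Z(265,475)),tri(c,W(199,99),ct,Z(310,497)))
E
```

```text
btn [ 0.5326 -0.2644  0.108 ]
tabFL [ 0.4203 -0.2731  0.071 ]
tabFR [ 0.4067 -0.2973  0.071 ]
tabBL [ 0.4524 -0.2894  0.071 ]
tabBR [ 0.4388 -0.3141  0.071 ]
trFR [ 0.3842 -0.3253  0.049 ]
trFL [ 0.3954 -0.3057  0.049 ]
lidFL [ 0.4845 -0.2647  0.095 ]
lidFR [ 0.4345 -0.3552  0.095 ]
tabFR tabFL 0.027827051635823614 60.612196207138346
tabFR tabBR 0.03627821139135118 -27.613375236843364
tabFL tabBL 0.03599072742875208 -26.93174370635767
lidFR lidFL 0.10338477081932625 61.13082922840685
(array([ 0.53736222, -0.26319801,  0.1007338 ]), np.float64(0.0007464830928888992))
(array([ 0.42096225, -0.27377943,  0.07240829]), np.float64(0.002050232834507153)) (array([ 0.4095888 , -0.29736701,  0.06050639]), np.float64(0.003526278553598065))
```

>>> servo_tool([
  {"claw": 1, "x": 0.86, "y": 0.72, "z": 0, "ax": 0, "ay": 0, "az": 0},
  {"claw": 1, "x": 0.86, "y": 0.72, "z": 0, "ax": 0, "ay": 0, "az": 0},
  {"claw": 1, "x": 0.86, "y": 0.72, "z": 0, "ax": 0, "ay": 0, "az": 0},
  {"claw": 1, "x": 0.86, "y": 0.72, "z": 0, "ax": 0, "ay": 0, "az": 0},
  {"claw": 1, "x": 0.86, "y": 0.72, "z": 0, "ax": 0, "ay": 0, "az": 0},
])

```text
clock: 2.75
tcp_pos: [0.5349, -0.2633, 0.2483]
orientation: [0.0, 0.249, 0.968, -0.0]
wrist_force: [-0.3, -0.8, 1.0]
finger_gap: -0.0001
```

>>> servo_tool([
  {"claw": 1, "x": 0, "y": 0, "z": -1, "ax": 0, "ay": 0, "az": 0},
  {"claw": 1, "x": 0, "y": 0, "z": -1, "ax": 0, "ay": 0, "az": 0},
  {"claw": 1, "x": 0, "y": 0, "z": -1, "ax": 0, "ay": 0, "az": 0},
  {"claw": 1, "x": 0, "y": 0, "z": -0.8, "ax": 0, "ay": 0, "az": 0},
  {"claw": 1, "x": 0, "y": 0, "z": 0, "ax": 0, "ay": 0, "az": 0},
])

```text
clock: 3.25
tcp_pos: [0.5324, -0.2627, 0.1501]
orientation: [-0.003, 0.249, 0.969, 0.001]
wrist_force: [0.1, -0.3, 0.3]
finger_gap: 0.0002
```

```bash
python3 - <<'E'
from h import *
s=env.get_state();print({k:np.round(v,4) for k,v in s.items() if k!='tau'})
im,c=snap('wrist','w4.png')
a,c=snap('scene','s4.png')
a=a[150:320,200:420,::-1];cv2.imwrite('pics/s4z.png',cv2.resize(a,None,fx=3.4,fy=3.4,interpolation=cv2.INTER_CUBIC))
E
```

```text
{'clock': np.float64(3.25), 'joint_pos': array([-0.5935,  0.3981, -0.0756,  1.1031, -0.    , -0.0905]), 'qvel': array([-0.0003, -0.03  ,  0.063 ,  0.0502,  0.0007,  0.0003]), 'tcp_pos': array([ 0.5324, -0.2627,  0.1501]), 'orientation': array([-0.0028,  0.2489,  0.9685,  0.001 ]), 'wrist_force': array([ 0.1241, -0.3251,  0.2514]), 'ft_torque': array([-0.0012,  0.0819,  0.0458]), 'finger_gap': np.float64(0.0002)}
```

View pics/w4.png

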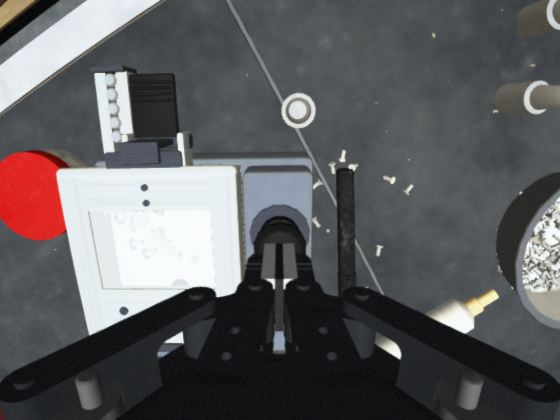

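View pics/s4z.png

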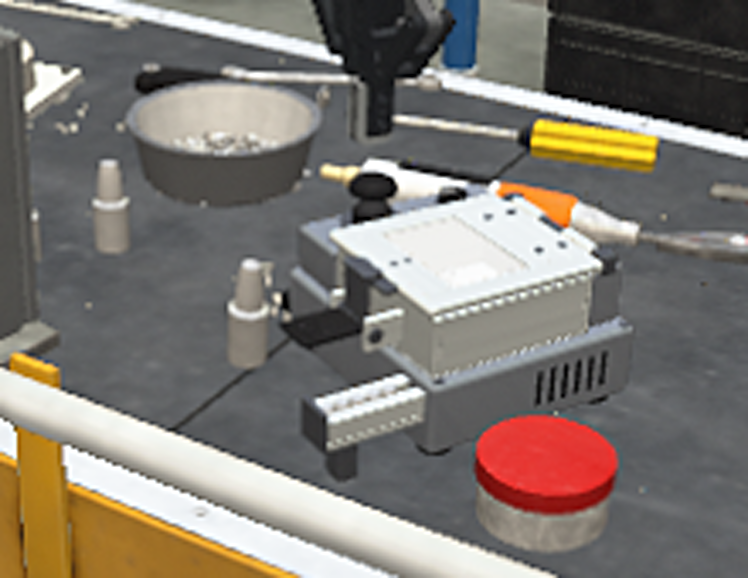

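The fingertips sit centred above the button. Descending.

>>> servo_tool([
  {"claw": 1, "x": 0.04, "y": 0, "z": -0.4, "ax": 0, "ay": 0, "az": 0},
  {"claw": 1, "x": 0, "y": 0, "z": -0.4, "ax": 0, "ay": 0, "az": 0},
  {"claw": 1, "x": 0, "y": 0, "z": -0.12, "ax": 0, "ay": 0, "az": 0},
  {"claw": 1, "x": 0, "y": 0, "z": 0, "ax": 0, "ay": 0, "az": 0},
])

```text
clock: 3.75
tcp_pos: [0.5351, -0.2631, 0.1297]
orientation: [-0.001, 0.248, 0.969, 0.0]
wrist_force: [0.8, 0.3, 0.2]
finger_gap: 0.0001
```

>>> servo_tool([
  {"claw": 1, "x": 0, "y": 0, "z": -0.12, "ax": 0, "ay": 0, "az": 0},
  {"claw": 1, "x": 0, "y": 0, "z": 0, "ax": 0, "ay": 0, "az": 0},
])

```text
clock: 3.95
tcp_pos: [0.5358, -0.2635, 0.1275]
orientation: [0.0, 0.248, 0.969, -0.0]
wrist_force: [0.2, -0.0, -0.3]
finger_gap: -0.0002
```

>>> servo_tool([
  {"claw": 1, "x": 0, "y": 0, "z": -0.08, "ax": 0, "ay": 0, "az": 0},
  {"claw": 1, "x": 0, "y": 0, "z": -0.08, "ax": 0, "ay": 0, "az": 0},
  {"claw": 1, "x": 0, "y": 0, "z": 0, "ax": 0, "ay": 0, "az": 0},
])

```text
clock: 4.25
tcp_pos: [0.5357, -0.2635, 0.1234]
orientation: [0.0, 0.248, 0.969, -0.0]
wrist_force: [0.1, -0.1, 1.7]
finger_gap: 0.0003
```

>>> servo_tool([
  {"claw": 1, "x": 0, "y": 0, "z": -0.06, "ax": 0, "ay": 0, "az": 0},
  {"claw": 1, "x": 0, "y": 0, "z": 0, "ax": 0, "ay": 0, "az": 0},
])

```text
clock: 4.45
tcp_pos: [0.5357, -0.2635, 0.1218]
orientation: [0.0, 0.248, 0.969, -0.0]
wrist_force: [0.8, -0.9, 1.8]
finger_gap: -0.0001
```

>>> servo_tool([
  {"claw": 1, "x": 0, "y": 0, "z": -0.06, "ax": 0, "ay": 0, "az": 0},
  {"claw": 1, "x": 0, "y": 0, "z": 0, "ax": 0, "ay": 0, "az": 0},
])

```text
clock: 4.65
tcp_pos: [0.5358, -0.2635, 0.1212]
orientation: [0.001, 0.248, 0.969, -0.0]
wrist_force: [-1.4, -0.4, 6.2]
finger_gap: -0.0001
```

>>> servo_tool([
  {"claw": 1, "x": 0, "y": 0, "z": -0.03, "ax": 0, "ay": 0, "az": 0},
  {"claw": 1, "x": 0, "y": 0, "z": 0, "ax": 0, "ay": 0, "az": 0},
])

```text
clock: 4.85
tcp_pos: [0.5358, -0.2635, 0.1212]
orientation: [0.001, 0.248, 0.969, -0.0]
wrist_force: [-2.3, 1.1, 10.5]
finger_gap: -0.0001
```

The button bottomed out at TCP z 0.1212 with force rising to 10 N. I'll lift off, tilt the gripper body toward the robot by about 16°, and move above the tab.

>>> servo_tool([
  {"claw": 1, "x": 0, "y": 0, "z": 0.8, "ax": 0, "ay": 0, "az": 0},
  {"claw": 1, "x": 0, "y": 0, "z": 1, "ax": 0, "ay": 0, "az": 0},
  {"claw": 1, "x": 0, "y": 0, "z": 1, "ax": 0, "ay": 0, "az": 0},
  {"claw": 1, "x": -0.6, "y": -0.2, "z": 0.4, "ax": -0.45, "ay": -0.85, "az": 0},
  {"claw": 1, "x": -1, "y": -0.2, "z": 0, "ax": -0.45, "ay": -0.85, "az": 0},
])

```text
clock: 5.35
tcp_pos: [0.4988, -0.2758, 0.2013]
orientation: [0.134, 0.245, 0.96, -0.033]
wrist_force: [-0.2, -1.1, 0.6]
finger_gap: -0.0001
```

>>> servo_tool([
  {"claw": 1, "x": -1, "y": -0.2, "z": 0, "ax": 0, "ay": 0, "az": 0},
  {"claw": 1, "x": -1, "y": -0.2, "z": 0, "ax": 0, "ay": 0, "az": 0},
  {"claw": 1, "x": -1, "y": -0.2, "z": 0, "ax": 0, "ay": 0, "az": 0},
  {"claw": 1, "x": 0, "y": 0, "z": 0, "ax": 0, "ay": 0, "az": 0},
  {"claw": 1, "x": 0, "y": 0, "z": 0, "ax": 0, "ay": 0, "az": 0},
])

```text
clock: 5.85
tcp_pos: [0.4202, -0.2885, 0.1996]
orientation: [0.13, 0.247, 0.96, -0.031]
wrist_force: [0.4, 0.7, -0.4]
finger_gap: -0.0001
```

```bash
python3 - <<'E'
from h import *
s=env.get_state();print({k:np.round(v,4) for k,v in s.items() if k!='tau'})
im,c=snap('wrist','w5.png')
np.savez('w5.npz',**{k:np.array(v) for k,v in c.items()})
a,c=snap('scene','s5.png')
a=a[150:320,200:420,::-1];cv2.imwrite('pics/s5z.png',cv2.resize(a,None,fx=3.4,fy=3.4,interpolation=cv2.INTER_CUBIC))
E
```

```text
{'clock': np.float64(5.85), 'joint_pos': array([-0.8063,  0.0086, -0.48  ,  0.8264,  0.0834, -0.2926]), 'qvel': array([ 0.0198,  0.0193,  0.0219, -0.0058,  0.0002,  0.0012]), 'tcp_pos': array([ 0.4202, -0.2885,  0.1996]), 'orientation': array([ 0.1303,  0.2466,  0.9598, -0.0313]), 'wrist_force': array([ 0.4108,  0.6814, -0.4164]), 'ft_torque': array([0.1265, 0.2293, 0.0262]), 'finger_gap': np.float64(-0.0001)}
```

View pics/w5.png

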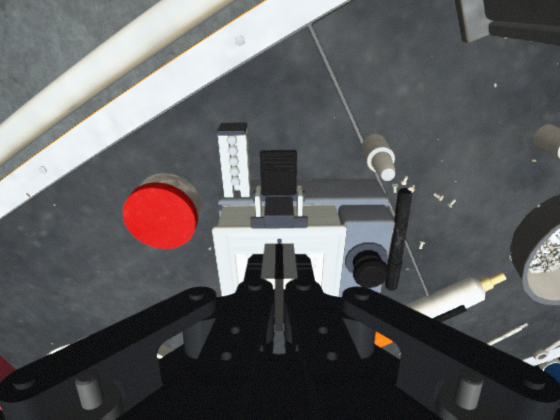

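View pics/s5z.png

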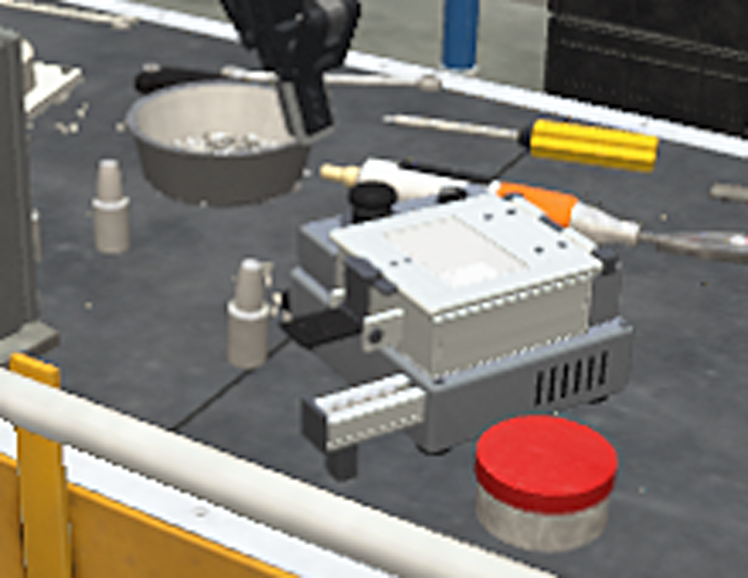

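```bash
python3 - <<'E'
from h import *
c=dict(np.load('w5.npz'))
a=onz(c,261,151,.071);b=onz(c,297,151,.071);m=(a+b)/2;print(a,b,m)
ex=np.array([.879,-.477]);p=m[:2]+.013*ex;print('tip target',p)
s=env.get_state();from scipy.spatial.transform import Rotation as R
q=s['orientation'];M=R.from_quat([q[1],q[2],q[3],q[0]]).as_matrix();print(M.round(3));print('tip',s['tcp_pos']+.017*M[:,2])
E
```

```text
[ 0.40732647 -0.29610067  0.071     ] [ 0.42037219 -0.27249144  0.071     ] [ 0.41384933 -0.28429605  0.071     ]
tip target [ 0.42527633 -0.29049705]
[[-0.845  0.48   0.235]
 [ 0.464  0.877 -0.124]
 [-0.266  0.004 -0.964]]
tip [ 0.42512871 -0.29054915  0.1832288 ]
```

>>> servo_tool([
  {"claw": 1, "x": 0, "y": 0, "z": -1, "ax": 0, "ay": 0, "az": 0},
  {"claw": 1, "x": 0, "y": 0, "z": -1, "ax": 0, "ay": 0, "az": 0},
  {"claw": 1, "x": 0, "y": 0, "z": -1, "ax": 0, "ay": 0, "az": 0},
  {"claw": 1, "x": 0, "y": 0, "z": -0.8, "ax": 0, "ay": 0, "az": 0},
  {"claw": 1, "x": 0, "y": 0, "z": 0, "ax": 0, "ay": 0, "az": 0},
])

```text
clock: 6.45
tcp_pos: [0.4195, -0.2863, 0.1014]
orientation: [0.128, 0.246, 0.96, -0.03]
wrist_force: [-0.8, 0.2, 0.0]
finger_gap: 0.0001
```

>>> servo_tool([
  {"claw": 1, "x": 0, "y": 0, "z": 0, "ax": 0, "ay": 0, "az": 0},
])

```text
clock: 6.55
tcp_pos: [0.4211, -0.2881, 0.1045]
orientation: [0.13, 0.246, 0.96, -0.031]
wrist_force: [0.1, -0.1, 0.1]
finger_gap: 0.0001
```

```bash
python3 - <<'E'
from h import *
s=env.get_state();print({k:np.round(v,4) for k,v in s.items() if k!='tau'})
im,c=snap('wrist','w6.png')
a,c=snap('scene','s6.png')
a=a[150:320,200:420,::-1];cv2.imwrite('pics/s6z.png',cv2.resize(a,None,fx=3.4,fy=3.4,interpolation=cv2.INTER_CUBIC))
E
```

```text
{'clock': np.float64(6.55), 'joint_pos': array([-0.8045,  0.1032, -0.6378,  0.5751,  0.0834, -0.293 ]), 'qvel': array([-0.0043, -0.0232,  0.0247,  0.0002, -0.0009, -0.0031]), 'tcp_pos': array([ 0.4211, -0.2881,  0.1045]), 'orientation': array([ 0.1299,  0.2456,  0.9601, -0.0309]), 'wrist_force': array([ 0.0671, -0.1405,  0.1235]), 'ft_torque': array([ 0.1056,  0.2292, -0.0289]), 'finger_gap': np.float64(0.0001)}
```

View pics/w6.png

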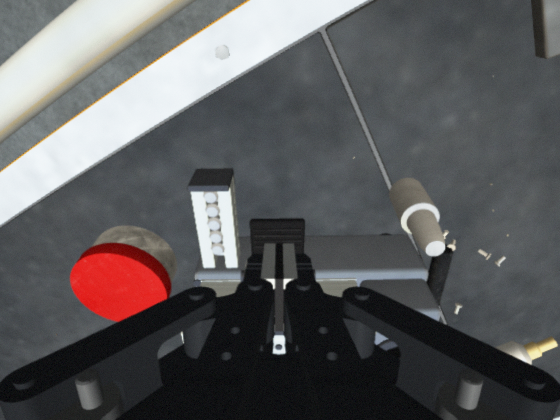

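View pics/s6z.png

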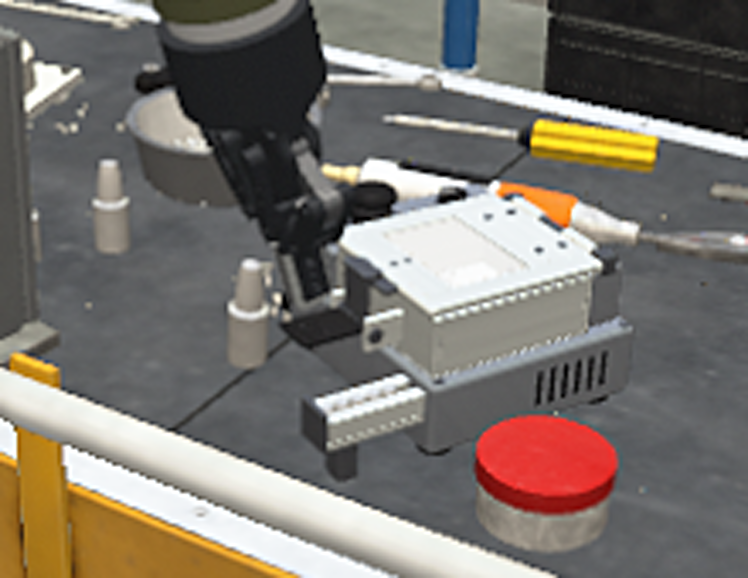

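>>> servo_tool([
  {"claw": 1, "x": 0, "y": 0, "z": -0.4, "ax": 0, "ay": 0, "az": 0},
  {"claw": 1, "x": 0, "y": 0, "z": -0.16, "ax": 0, "ay": 0, "az": 0},
  {"claw": 1, "x": 0, "y": 0, "z": 0, "ax": 0, "ay": 0, "az": 0},
])

```text
clock: 6.95
tcp_pos: [0.42, -0.2879, 0.0899]
orientation: [0.13, 0.246, 0.96, -0.031]
wrist_force: [-0.0, -0.4, -0.2]
finger_gap: 0.0004
```

>>> servo_tool([
  {"claw": 1, "x": 0, "y": 0, "z": -0.1, "ax": 0, "ay": 0, "az": 0},
  {"claw": 1, "x": 0, "y": 0, "z": 0, "ax": 0, "ay": 0, "az": 0},
])

```text
clock: 7.15
tcp_pos: [0.4205, -0.2884, 0.0881]
orientation: [0.13, 0.246, 0.96, -0.031]
wrist_force: [-0.9, 0.2, 2.5]
finger_gap: 0.0003
```

>>> servo_tool([
  {"claw": 1, "x": 0, "y": 0, "z": -0.1, "ax": 0, "ay": 0, "az": 0},
  {"claw": 1, "x": 0, "y": 0, "z": 0, "ax": 0, "ay": 0, "az": 0},
])

```text
clock: 7.35
tcp_pos: [0.4206, -0.2885, 0.0856]
orientation: [0.13, 0.246, 0.96, -0.031]
wrist_force: [-1.1, 0.8, 1.2]
finger_gap: -0.0001
```

>>> servo_tool([
  {"claw": 1, "x": 0, "y": 0, "z": -0.1, "ax": 0, "ay": 0, "az": 0},
  {"claw": 1, "x": 0, "y": 0, "z": 0, "ax": 0, "ay": 0, "az": 0},
])

```text
clock: 7.55
tcp_pos: [0.4207, -0.2886, 0.0831]
orientation: [0.13, 0.246, 0.96, -0.031]
wrist_force: [-0.4, 1.0, 3.0]
finger_gap: 0.0002
```

>>> servo_tool([
  {"claw": 1, "x": 0, "y": 0, "z": -0.1, "ax": 0, "ay": 0, "az": 0},
  {"claw": 1, "x": 0, "y": 0, "z": 0, "ax": 0, "ay": 0, "az": 0},
])

```text
clock: 7.75
tcp_pos: [0.4209, -0.2887, 0.0807]
orientation: [0.131, 0.246, 0.96, -0.031]
wrist_force: [1.1, 0.1, 4.7]
finger_gap: -0.0002
```

>>> servo_tool([
  {"claw": 1, "x": 0, "y": 0, "z": -0.04, "ax": 0, "ay": 0, "az": 0},
  {"claw": 1, "x": 0, "y": 0, "z": 0, "ax": 0, "ay": 0, "az": 0},
  {"claw": 1, "x": 0, "y": 0, "z": 0, "ax": 0, "ay": 0, "az": 0},
])

```text
clock: 8.05
tcp_pos: [0.421, -0.2887, 0.0799]
orientation: [0.131, 0.246, 0.96, -0.031]
wrist_force: [-0.1, -0.8, 3.4]
finger_gap: 0.0
```

```bash
python3 - <<'E'
from h import *
a,c=snap('scene','s7.png')
a=a[150:320,200:420,::-1];cv2.imwrite('pics/s7z.png',cv2.resize(a,None,fx=3.4,fy=3.4,interpolation=cv2.INTER_CUBIC))
E
```

```text
(no output)
```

View pics/s7z.png

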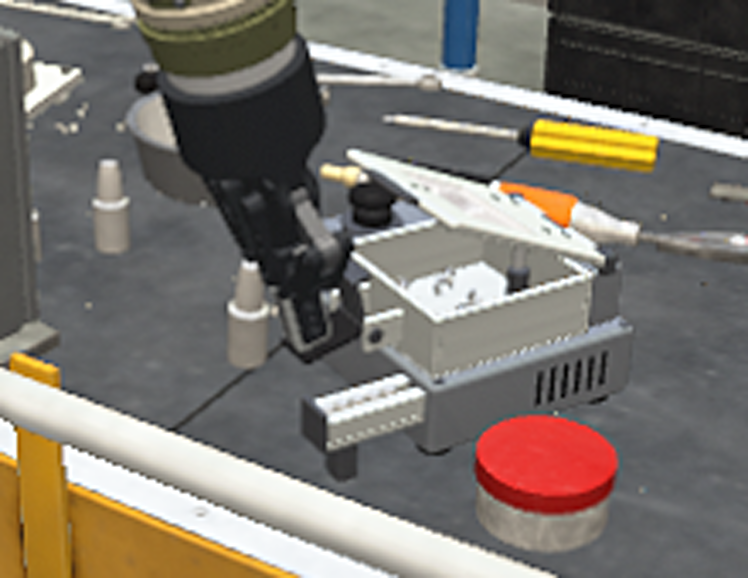

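The lid has sprung up. Next I'll rise vertically in front of it.

>>> servo_tool([
  {"claw": 1, "x": -0.2, "y": 0.1, "z": 0.6, "ax": 0, "ay": 0, "az": 0},
  {"claw": 1, "x": 0, "y": 0, "z": 1, "ax": 0, "ay": 0, "az": 0},
  {"claw": 1, "x": 0, "y": 0, "z": 1, "ax": 0, "ay": 0, "az": 0},
  {"claw": 1, "x": 0, "y": 0, "z": 1, "ax": 0, "ay": 0, "az": 0},
  {"claw": 1, "x": 0, "y": 0, "z": 0, "ax": 0, "ay": 0, "az": 0},
])

```text
clock: 8.6
tcp_pos: [0.4164, -0.287, 0.1725]
orientation: [0.132, 0.246, 0.96, -0.033]
wrist_force: [1.1, -0.3, 0.9]
finger_gap: 0.0001
```

>>> servo_tool([
  {"claw": 1, "x": 0.5, "y": -0.28, "z": 0, "ax": 0, "ay": 0, "az": 0},
  {"claw": 1, "x": 0.5, "y": -0.28, "z": 0, "ax": 0, "ay": 0, "az": 0},
  {"claw": 1, "x": 0, "y": 0, "z": 0, "ax": 0, "ay": 0, "az": 0},
])

```text
clock: 8.9
tcp_pos: [0.4419, -0.3008, 0.1684]
orientation: [0.13, 0.246, 0.96, -0.031]
wrist_force: [-0.2, -0.3, 0.1]
finger_gap: -0.0001
```

```bash
python3 - <<'E'
from h import *
from scipy.spatial.transform import Rotation as R
s=env.get_state();q=s['orientation'];M=R.from_quat([q[1],q[2],q[3],q[0]]).as_matrix();t=s['tcp_pos']+.017*M[:,2]
ex=np.array([.879,-.477]);ey=np.array([.477,.879])
m=np.array([.4138,-.2846]);O=m+.115*ex+.0225*ey
print('O',O,'tip feeder',(t[:2]-O)@ex,(t[:2]-O)@ey,t[2])
snap('wrist','w8.png')
a,c=snap('scene','s8.png')
a=a[130:320,180:420,::-1];cv2.imwrite('pics/s8z.png',cv2.resize(a,None,fx=3.1,fy=3.1,interpolation=cv2.INTER_CUBIC))
E
```

```text
O [ 0.5256175 -0.3196775] tip feeder -0.07807078013692567 -0.02327887985859556 0.15204864616949523
```

View pics/s8z.png

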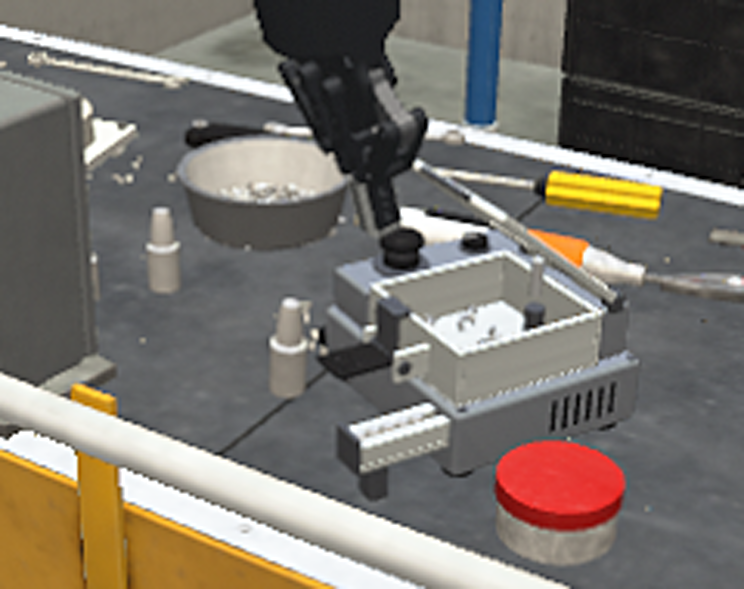

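View pics/w8.png

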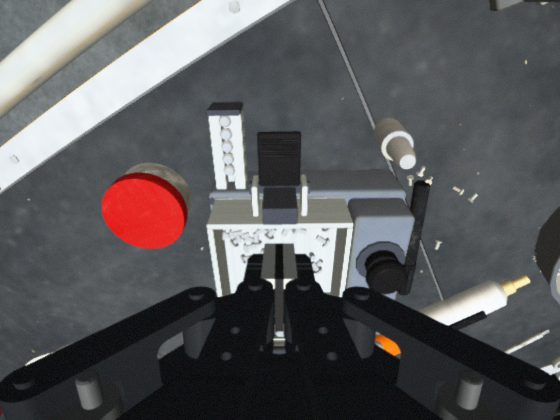

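>>> servo_tool([
  {"claw": 1, "x": 0.44, "y": -0.24, "z": 0, "ax": 0, "ay": 0, "az": 0},
  {"claw": 1, "x": 0.44, "y": -0.24, "z": 0, "ax": 0, "ay": 0, "az": 0},
  {"claw": 1, "x": 0, "y": 0, "z": 0, "ax": 0, "ay": 0, "az": 0},
])

```text
clock: 9.3
tcp_pos: [0.4643, -0.3132, 0.1699]
orientation: [0.131, 0.246, 0.96, -0.032]
wrist_force: [0.4, 0.2, 0.4]
finger_gap: -0.0003
```

>>> servo_tool([
  {"claw": 1, "x": 0.22, "y": -0.12, "z": 0.1, "ax": 0, "ay": 0, "az": 0},
  {"claw": 1, "x": 0.22, "y": -0.12, "z": 0.15, "ax": 0, "ay": 0, "az": 0},
  {"claw": 1, "x": 0.22, "y": -0.12, "z": 0.15, "ax": 0, "ay": 0, "az": 0},
  {"claw": 1, "x": 0.22, "y": -0.12, "z": 0.15, "ax": 0, "ay": 0, "az": 0},
])

```text
clock: 9.7
tcp_pos: [0.4849, -0.3241, 0.1839]
orientation: [0.13, 0.246, 0.96, -0.031]
wrist_force: [-1.3, 1.0, 0.2]
finger_gap: -0.0004
```

>>> servo_tool([
  {"claw": 1, "x": 0.22, "y": -0.12, "z": 0.15, "ax": 0, "ay": 0, "az": 0},
  {"claw": 1, "x": 0.22, "y": -0.12, "z": 0.15, "ax": 0, "ay": 0, "az": 0},
  {"claw": 1, "x": 0, "y": 0, "z": 0, "ax": 0, "ay": 0, "az": 0},
])

```text
clock: 10.0
tcp_pos: [0.4967, -0.3307, 0.1918]
orientation: [0.131, 0.246, 0.96, -0.032]
wrist_force: [-0.6, -0.1, 0.7]
finger_gap: 0.0001
```

```bash
python3 - <<'E'
from h import *
a,c=snap('scene','s9.png')
a=a[130:320,180:420,::-1];cv2.imwrite('pics/s9z.png',cv2.resize(a,None,fx=3.1,fy=3.1,interpolation=cv2.INTER_CUBIC))
E
```

```text
(no output)
```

View pics/s9z.png

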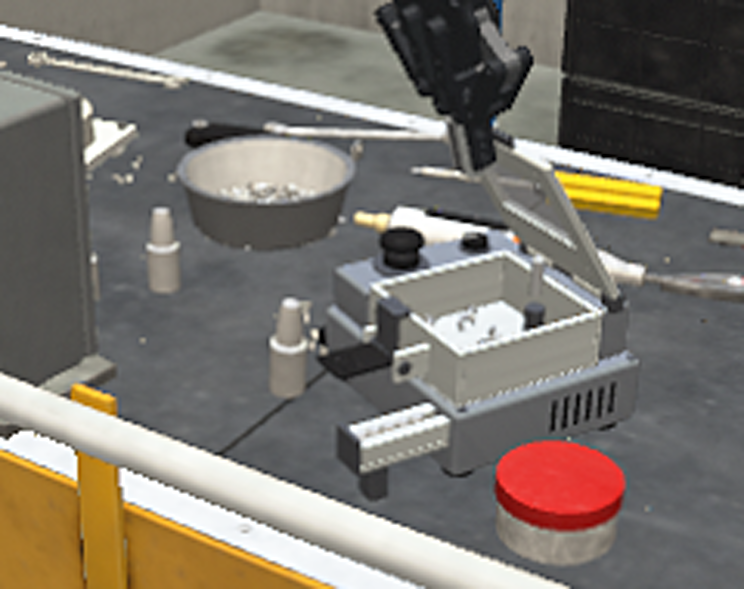

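The lid is following the fingers without trouble. I'll keep pushing.

>>> servo_tool([
  {"claw": 1, "x": 0.3, "y": -0.16, "z": 0.15, "ax": 0, "ay": 0, "az": 0},
  {"claw": 1, "x": 0.3, "y": -0.16, "z": 0.15, "ax": 0, "ay": 0, "az": 0},
  {"claw": 1, "x": 0.3, "y": -0.16, "z": 0.15, "ax": 0, "ay": 0, "az": 0},
  {"claw": 1, "x": 0.3, "y": -0.16, "z": 0.1, "ax": 0, "ay": 0, "az": 0},
])

```text
clock: 10.45
tcp_pos: [0.5265, -0.3465, 0.2052]
orientation: [0.131, 0.246, 0.96, -0.031]
wrist_force: [-1.0, 0.1, -0.0]
finger_gap: 0.0
```

>>> servo_tool([
  {"claw": 1, "x": 0.3, "y": -0.16, "z": 0.05, "ax": 0, "ay": 0, "az": 0},
  {"claw": 1, "x": 0.3, "y": -0.16, "z": 0, "ax": 0, "ay": 0, "az": 0},
  {"claw": 1, "x": 0, "y": 0, "z": 0, "ax": 0, "ay": 0, "az": 0},
])

```text
clock: 10.75
tcp_pos: [0.5416, -0.3546, 0.2057]
orientation: [0.131, 0.246, 0.96, -0.031]
wrist_force: [0.4, -0.3, 0.5]
finger_gap: -0.0002
```

```bash
python3 - <<'E'
from h import *
a,c=snap('scene','s10.png')
a=a[110:300,180:420,::-1];cv2.imwrite('pics/s10z.png',cv2.resize(a,None,fx=3.1,fy=3.1,interpolation=cv2.INTER_CUBIC))
E
```

```text
(no output)
```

View pics/s10z.png

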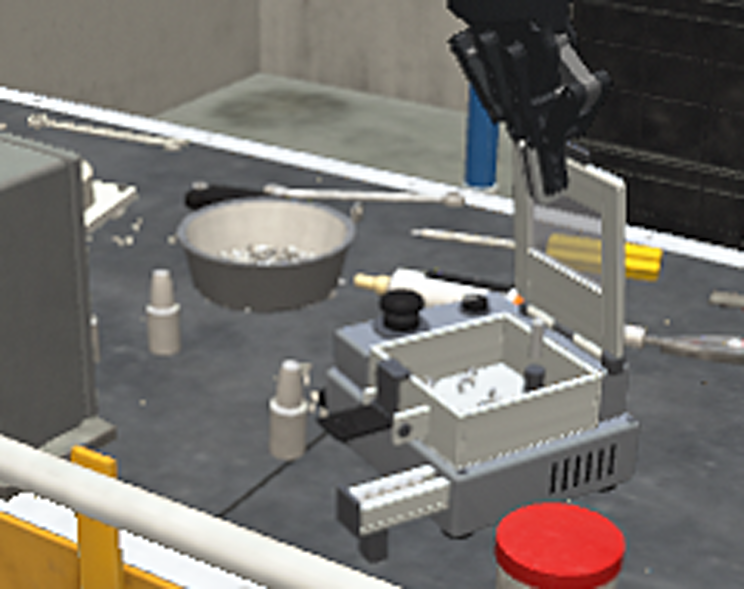

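Near upright, about 1.5 rad. Continuing past vertical.

>>> servo_tool([
  {"claw": 1, "x": 0.3, "y": -0.16, "z": 0, "ax": 0, "ay": 0, "az": 0},
  {"claw": 1, "x": 0.3, "y": -0.16, "z": 0, "ax": 0, "ay": 0, "az": 0},
  {"claw": 1, "x": 0.3, "y": -0.16, "z": 0, "ax": 0, "ay": 0, "az": 0},
  {"claw": 1, "x": 0, "y": 0, "z": 0, "ax": 0, "ay": 0, "az": 0},
])

```text
clock: 11.2
tcp_pos: [0.5641, -0.3666, 0.2058]
orientation: [0.131, 0.246, 0.96, -0.031]
wrist_force: [-0.5, -0.9, 0.3]
finger_gap: -0.0002
```

```bash
python3 - <<'E'
from h import *
a,c=snap('scene','s11.png')
a=a[110:300,180:420,::-1];cv2.imwrite('pics/s11z.png',cv2.resize(a,None,fx=3.1,fy=3.1,interpolation=cv2.INTER_CUBIC))
E
```

```text
(no output)
```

View pics/s11z.png

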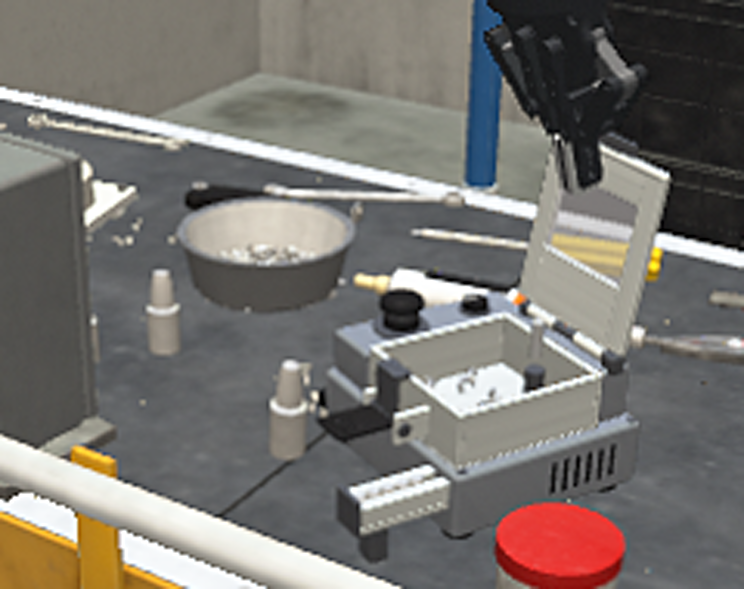

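The lid is past upright and leaning back. I'll wait for it to settle, then retreat.

>>> servo_tool([
  {"claw": 1, "x": 0.1, "y": -0.05, "z": 0, "ax": 0, "ay": 0, "az": 0},
  {"claw": 1, "x": 0, "y": 0, "z": 0, "ax": 0, "ay": 0, "az": 0},
  {"claw": 1, "x": 0, "y": 0, "z": 0, "ax": 0, "ay": 0, "az": 0},
  {"claw": 1, "x": 0, "y": 0, "z": 0, "ax": 0, "ay": 0, "az": 0},
  {"claw": 1, "x": 0, "y": 0, "z": 0, "ax": 0, "ay": 0, "az": 0},
])

```text
clock: 11.75
tcp_pos: [0.5654, -0.367, 0.2059]
orientation: [0.13, 0.246, 0.96, -0.031]
wrist_force: [1.1, 1.3, 0.1]
finger_gap: -0.0001
```

>>> servo_tool([
  {"claw": 1, "x": -0.4, "y": 0.22, "z": 0, "ax": 0, "ay": 0, "az": 0},
  {"claw": 1, "x": -0.6, "y": 0.33, "z": 0.2, "ax": 0, "ay": 0, "az": 0},
  {"claw": 1, "x": -0.8, "y": 0.44, "z": 0.6, "ax": 0, "ay": 0, "az": 0},
  {"claw": 1, "x": -0.9, "y": 0.4, "z": 0.6, "ax": 0, "ay": 0, "az": 0},
  {"claw": 1, "x": -0.9, "y": 0.4, "z": 0.6, "ax": 0, "ay": 0, "az": 0},
])

```text
clock: 12.25
tcp_pos: [0.4739, -0.3213, 0.256]
orientation: [0.13, 0.246, 0.96, -0.031]
wrist_force: [0.2, -0.4, 0.2]
finger_gap: -0.0001
```

>>> servo_tool([
  {"claw": 1, "x": -0.9, "y": -0.4, "z": 0.4, "ax": 0, "ay": 0, "az": 0},
  {"claw": 1, "x": -0.9, "y": -0.6, "z": 0, "ax": 0, "ay": 0, "az": 0},
  {"claw": 1, "x": 0, "y": -0.8, "z": 0, "ax": 0, "ay": 0, "az": 0},
  {"claw": 1, "x": 0, "y": 0, "z": 0, "ax": 0, "ay": 0, "az": 0},
  {"claw": 1, "x": 0, "y": 0, "z": 0, "ax": 0, "ay": 0, "az": 0},
])

```text
clock: 12.75
tcp_pos: [0.4306, -0.3677, 0.2654]
orientation: [0.13, 0.246, 0.96, -0.031]
wrist_force: [0.4, -0.2, -0.4]
finger_gap: -0.0003
```

```bash
python3 - <<'E'
from h import *
print(env.get_state()['clock'])
a,c=snap('scene','s12.png')
a=a[110:300,180:420,::-1];cv2.imwrite('pics/s12z.png',cv2.resize(a,None,fx=3.1,fy=3.1,interpolation=cv2.INTER_CUBIC))
a,c=snap('top','t12.png')
a=a[130:270,240:400,::-1];cv2.imwrite('pics/t12z.png',cv2.resize(a,None,fx=4.2,fy=4.2,interpolation=cv2.INTER_CUBIC))
E
```

```text
12.75
```

View pics/s12z.png

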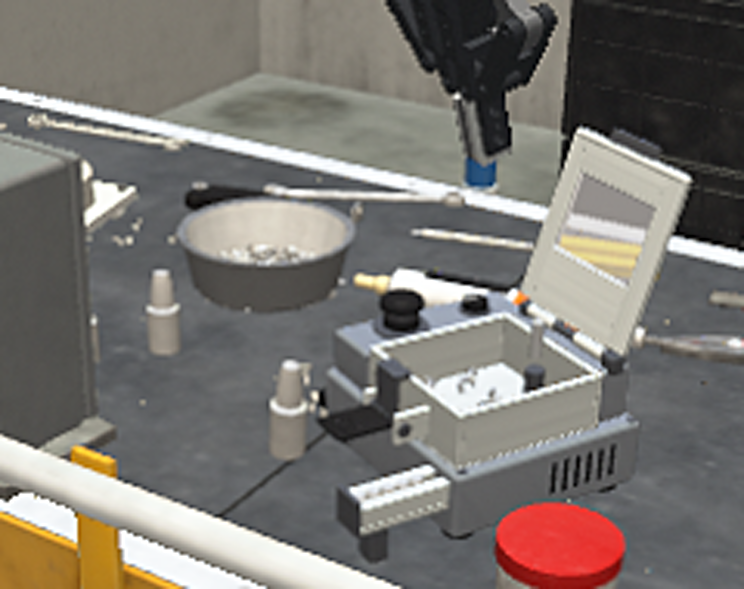

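View pics/t12z.png

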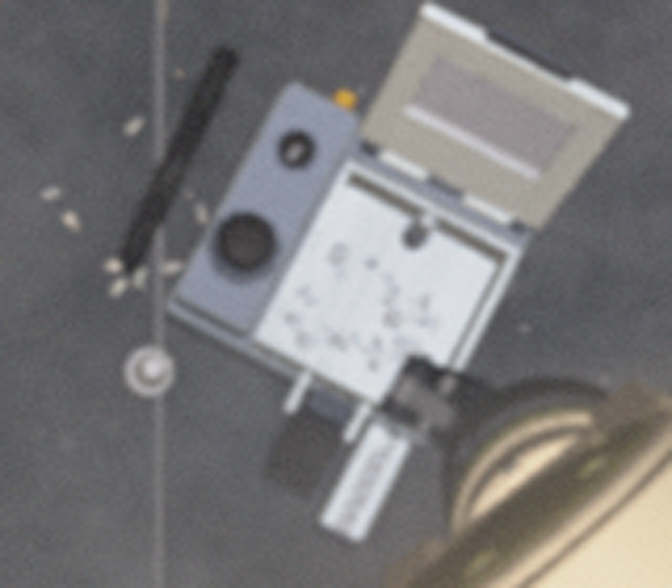

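The lid is open and nothing else has moved. I'll check the lid angle with one measurement before handing in.

```bash
python3 - <<'E'
from h import *
ct=env.calibration('top');cs=env.calibration('scene')
Z=lambda u,v:(240+(u+.5)/4.2-.5,130+(v+.5)/4.2-.5)
S=lambda u,v:(180+(u+.5)/3.1-.5,110+(v+.5)/3.1-.5)
O=np.array([.5256,-.3197]);ex=np.array([.879,-.477]);ey=np.array([.477,.879])
for t,s in [((425,5),(580,127)),((630,108),(690,178))]:
    p,e=tri(ct,Z(*t),cs,S(*s));x=(p[:2]-O)@ex;print(p,e,'x',x,'y',(p[:2]-O)@ey,'angle',np.arctan2(p[2]-.092,-(x-.058)))
im=env.read_camera('scene');b=cv2.imread('pics/s12.png')[:,:,::-1]
d=np.abs(im.astype(int)-b)[110:300,180:420].max(2);print('moved px',(d>60).sum())
E
```

```text
[ 0.62897435 -0.34021772  0.20526662] 0.0024768906777270132 x 0.10065300648891584 y 0.03127448440528816 angle 1.930944243341081
[ 0.58137984 -0.43182398  0.20464524] 0.0007878302104537323 x 0.10251361528072889 y -0.07194999286288228 angle 1.9471288787052112
moved px 40
```

>>> servo_tool([
  {"claw": 1, "x": 0, "y": 0, "z": 0, "ax": 0, "ay": 0, "az": 0},
  {"claw": 1, "x": 0, "y": 0, "z": 0, "ax": 0, "ay": 0, "az": 0},
  {"claw": 1, "x": 0, "y": 0, "z": 0, "ax": 0, "ay": 0, "az": 0},
  {"claw": 1, "x": 0, "y": 0, "z": 0, "ax": 0, "ay": 0, "az": 0},
  {"claw": 1, "x": 0, "y": 0, "z": 0, "ax": 0, "ay": 0, "az": 0},
])

```text
clock: 13.4
tcp_pos: [0.4305, -0.3673, 0.2658]
orientation: [0.13, 0.246, 0.96, -0.031]
wrist_force: [0.2, 0.0, 0.0]
finger_gap: -0.0
```

```bash
python3 - <<'E'
from h import *
im,c=snap('scene','s13.png');b=cv2.imread('pics/s12.png')[:,:,::-1]
d=np.abs(im.astype(int)-b).max(2);ys,xs=np.where(d>60);print(len(xs), [(x,y) for x,y in zip(xs,ys) if 270<x<420 and 145<y<300][:20])
print(env.hand_in())
E
```

```text
88 [(np.int64(344), np.int64(151)), (np.int64(336), np.int64(163))]
the job is handed in; nothing more can be done
None
```

The feeder is open for refilling, and I handed the job in at about 13.4 s of the 51 s allowed. No verdict came back, so the results below are my own checks.

- **Stop button:** I pressed it straight down until it bottomed out, with the force rising to about 10 N. In later pictures it still looks down, but I did not measure its travel.
- **Release tab:** I pressed it about 9 mm with less than 5 N, and the lid sprang up.
- **Lid:** I pushed it over the top with the closed fingertips, at under 2 N. The last camera measurement puts it at about 1.93–1.95 rad, slightly above the nominal 1.9 and within the 2 mm calibration error.
- **At rest:** The last two scene pictures, taken about 0.6 s apart, differ only in scattered pixels around the feeder, so the lid looks at rest.
- **Surroundings:** By eye, the feeder, the nearest rivet set and the pen look unmoved in the last top picture. The tin, the bowl and a second rivet set look unmoved in the scene picture. The third rivet set was not clearly in view.
- **Robot:** The gripper is clear of everything and the wrist force reads close to zero.

None of the checks failed. The camera readings of the button position disagreed by up to about 5 mm, so I used a value between them, and the press still landed well on the button.

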